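# Chock the row of logs on the gluing board

## Robot

A 6-joint arm with a two-finger parallel gripper is mounted at the origin on the work surface. World frame = base frame: x ahead of the robot, y to its left, z up, the work surface at z = 0. Lengths are in mm, angles in rad, forces in N, time in s.
With the tool pointing down it reaches from about 300 to 775 mm from the base axis. Payload 14.6 kg.
Tool frame: the origin (TCP) lies between the finger pads; the fingertips stand 19 mm ahead of it and the grasp point (between the pads) is the TCP (manip.tcp_to_tips is the distance from the TCP to the fingertips, in mm); x points along the fingers, z is the direction in which the jaws open and shut, and the axes are right-handed (so a half turn about x gives the same grasp; the last joint's range is limited). The gripper opens to 94 mm and grips with 3 to 60 N. Pads are 16 mm wide; open, the fingers measure 119 mm over their backs; the gripper's body (75 mm by 177 mm) begins 78 mm behind the grasp point.
Start: joints at [1.273, 0.3, 1.521, -0, 1.321, -0.067], TCP at [125.814, 535.407, 224.446] pointing down, gripper open.
Joint ranges: [-3.03, 3.03], [-0.79, 2.21], [0.23, 2.52], [-1.04, 4.18], [0, 3.07], [-2.55, 2.55]. Speed limits (rad/s): [2.22, 2.22, 2.57, 3.14, 3.14, 3.14].

## Interface

Orientations are given as [roll, pitch, yaw] about the fixed x, y, z axes, in that order (R = Rz(yaw) Ry(pitch) Rx(roll)).
In Python, from cell import manip gives the robot as it stands.
- The arm moves only by the tool jog_arm, never from a script. Its argument "moves" is a list that holds one entry, the list of rows, each a list of 6 numbers: the shift along the world's x, y, z in mm, then the turn, a rotation vector about the world's x, y, z in degrees. In form: [[[dx, dy, dz, wx, wy, wz], ...]]. A call has 1 to 5 rows; each row shifts and turns the pose as measured when the row begins; what a row does not reach is not made up. A row lasts 1/10 s, in which the tool goes at most 50 mm and 8.59 degrees, less where a joint would pass 70% of its speed; a pose out of reach is approached as far as the arm can. A call is refused whole if a number of a shift passes 50 or a number of a turn 8.59, either way. A call with a gripper value outside its range is refused whole. "gripper" is the opening, from -1 (shut) to 1 (fully open), set as the call begins (left out, the last holds). The fingers move at their own pace and stop on an object; "squeeze" is the grip in N (left out, the last holds). Time passes only in rows, so rows that do not move let the fingers close. It gives the time, the measured TCP pose, the force and the opening at its end, in the units of the state.
- manip.read_state(): the state, without advancing time (a new reading comes with each control period).
- manip.camera(name): name is "scene" or "top" or "wrist"; returns (picture, depth): 400x640x3 uint8, blue, green, red; 400x640 float32, mm along the optical axis (not along the pixel's ray), 0 where there is no reading.
- manip.camera_params(name): a dict with "fx", "fy", "cx", "cy" (pixels), "dist" ([k1, k2, p1, p2, k3] as OpenCV has them; the pictures are not rectified), "rvec" (rotation vector, rad) and "tvec" (3), from world to camera coordinates, as OpenCV has them. Camera axes: x right, y down, z forward; pixel columns grow to the right and rows downward; lengths in mm; the calibration is good to about 2 mm. A picture is of the moment at which its call begins: read the wrist's pose just before it. camera_params takes no time and is no camera call; for the wrist camera it gives the pose at the moment of the call.
- manip.sign_off(): hands the job in, once; it reports no verdict.
The state is a dict: "clock": time; "joints": joint angles; "qd": joint speeds; "effort": joint torques, N m; "eef_pos": TCP position; "eef_rot": TCP orientation; "wrist_force": force on the tool from outside, world axes, zero at the start; "moment": the same for the moment, N m; "finger_gap": finger opening in mm.
Only numpy, scipy, OpenCV 4.12 (cv2) and the standard library are available. Lean on these libraries where they do the work, as an engineer would, in place of code of your own. Each camera call takes 0.05 s, during which the arm holds its last target. There are 200 camera calls.

## Task

Lay the loose log on the gluing board at the open end of the row, parallel to the other two with its ends about level with theirs, and close the row up so that all three logs lie touching against the stop. Then take the wooden chock from its holder and set it flat on the board with its sloping toe pushed snugly under the middle of the last log, square to it, so that the row cannot roll apart. Leave the pine cones and the other things on the table where they are.

Things in the scene. Friction and masses are not known exactly. Their poses are not given: they have to be found in the camera images.
- row_start (a point): point on the fixed plywood gluing board's top (12 mm above the table), at the foot of the inner face of its wooden stop strip, half-way along it. x runs along the stop and along the logs, y points from the row into the stop (the row grows towards -y), z up. The stop is 160 mm long, 20 thick, 45 high above the board
- board_end (a point): middle of the board's other, open end, on its top surface: row_start y -290 mm. The board is 160 mm wide (x -80 to +80 mm). Same axes as row_start
- log_a_center (a point): first log, already lying on the board against the stop (row_start y -30, z 30 mm): round log, 60 mm diameter, 120 mm long, about 0.2 kg, rolls freely; point at its centre, x axis along the log (y and z turn as it rolls)
- log_b_center (a point): second log, already lying on the board against the first (row_start y -90, z 30 mm): round log, 60 mm diameter, 120 mm long, about 0.2 kg, rolls freely; point at its centre, x axis along the log (y and z turn as it rolls)
- log_c_center (a point): third log, loose on the bare table to one side of the board: round log, 60 mm diameter, 120 mm long, about 0.2 kg, rolls freely; point at its centre, x axis along the log (y and z turn as it rolls). With the row closed up it lies at row_start y -150, z 30 mm
- chock_center (a point): wooden chock, 0.13 kg, 66 mm long (x), 60 deep (y), 50 high: an upright block 66 x 44 x 50 mm with a wedge toe on its +y side. Point at the block's centre, 25 mm above the base, 22 mm from its back and front faces. Grip it across the block (44 mm, above the toe) or by its ends (66 mm). Snug under a log, the log's axis is 56 mm from this point along +y: no room for a finger between them
- chock_nose (a point): front edge of the chock's toe, middle of its length, 6 mm above the base, 38 mm in front of chock_center; from here a 45 degree slope rises backwards over the full 66 mm length to 22 mm above the base at the block's front face, 16 mm behind
- holder_base (a point): centre of the top (8 mm above the table) of the plate, 100 (x) x 90 mm (y), of the chock's fixed wooden holder. At each x end an upright cheek, 13 mm thick, rises to 63 mm above the table, 74 mm apart inside; front, back and top open. The chock stands on the plate between them, length along x, about 4 mm beside each end: its ends cannot be gripped there
- cone_near_center (a point): bystander, leave alone: pine cone standing on its base, 60 dia x 75 mm; between the robot and the board; point 35 mm above its base
- cone_left_center (a point): bystander, leave alone: pine cone standing on its base, 55 dia x 68 mm; left of the board; point 32 mm above its base
- cone_far_center (a point): bystander, leave alone: large pine cone standing on its base, 66 dia x 83 mm; beyond the board; point 39 mm above its base
- spray_can_center (a point): bystander, leave alone: upright spray can, 52 dia x 190 mm, far left; point at its centre, half-way up
- glue_bottle_center (a point): bystander, leave alone: upright white glue bottle, 54 dia x 150 mm, far right; point at its centre, half-way up
- tape_roll_center (a point): bystander, leave alone: roll of clear tape lying flat, 84 dia, 30 mm high, right of the board; point at its centre, half-way up

How it is judged (in metres and radians):
At the end, for the whole second after the job is handed in: The three logs rest on the board, parallel to the stop (0.12 rad), middles within 20 mm of its middle, closed up to it with at most 8 mm total slack. The chock rests on its base on the board, square to the last log (0.12 rad), toe under it within about 4 mm of contact, middles within 30 mm (y of log_a_center in the frame of row_start between -0.038 and -0.025 m and x of log_a_center in the frame of row_start between -0.02 and 0.02 m and z of log_a_center in the frame of row_start between 0.024 and 0.036 m and angle between the x axis of each of log_a_center, log_b_center, log_c_center and the x axis of row_start, either way round below 0.12 rad and linear speed of each of log_a, log_b, log_c, chock below 0.01 m/s and y of log_b_center in the frame of row_start between -0.098 and -0.085 m and x of log_b_center in the frame of row_start between -0.02 and 0.02 m and z of log_b_center in the frame of row_start between 0.024 and 0.036 m and y of log_c_center in the frame of row_start between -0.158 and -0.143 m and x of log_c_center in the frame of row_start between -0.02 and 0.02 m and z of log_c_center in the frame of row_start between 0.024 and 0.036 m and y of log_c_center in the frame of chock_center between 0.045 and 0.061 m and x of log_c_center in the frame of chock_center between -0.03 and 0.03 m and angle between chock_center's own z axis and vertical below 0.1 rad and angle between the x axis of chock_center and the x axis of log_c_center, either way round below 0.12 rad and z of chock_center in the frame of row_start between 0.02 and 0.03 m); the robot touches nothing.
It fails at once if a bystander (pine cone, can, bottle, tape) was moved more than 30 mm (distance of any of cone_near_center, cone_left_center, cone_far_center, spray_can_center, glue_bottle_center, tape_roll_center from where it was at the start of the episode above 0.03 m).
It also fails if it takes over 72 s, if anything falls off the work surface, if the arm or the gripper's body presses on something with over 40 N, if the wrist force passes 120 N, or if a joint passes its speed limit or range.

## Working session

There is one attempt and no reset: what is moved stays moved. The work goes in short steps, Python scripts to look and compute and a tool call to move; the robot and the scene stay as the last step left them, time stands still between calls to the robot, and variables do not carry over. Pictures are saved under pics/ and viewed, about 8 in all and at most 12, crops included, and the job is handed in when it is done.

Besides the shell and the picture viewer there is one more tool, called after "Call:" in YAML: its name, and indented under it one key for each argument. jog_arm: Moves the arm, as the interface text tells. Its arguments: {"type":"object","properties":{"moves":{"type":"array","items":{"type":"array","items":{"type":"array","items":{"type":"number"}}}},"gripper":{"type":"number"},"squeeze":{"type":"number"}},"required":["moves"]}

```bash
mkdir -p pics
cat > h.py <<'E'
import numpy as np, cv2
from cell import manip
def cloud(name):
    p=manip.camera_params(name); im,d=manip.camera(name)
    K=np.array([[p["fx"],0,p["cx"]],[0,p["fy"],p["cy"]],[0,0,1]])
    R=cv2.Rodrigues(np.array(p["rvec"],float))[0]; t=np.array(p["tvec"],float).ravel()
    u,v=np.meshgrid(np.arange(640),np.arange(400))
    n=cv2.undistortPoints(np.stack([u,v],-1).reshape(-1,1,2).astype(np.float32),K,np.array(p["dist"],float)).reshape(400,640,2)
    c=np.dstack([n[...,0]*d,n[...,1]*d,d])
    w=(c-t)@R
    w[d<=0]=np.nan
    return im,w
def topmap(w,im,x0,x1,y0,y1,s=2.0):
    pass
E
python3 - <<'E'
from h import *
im,w=cloud("top"); cv2.imwrite("pics/top.png",im); np.savez("top.npz",im=im,w=w)
im2,w2=cloud("scene"); cv2.imwrite("pics/scene.png",im2); np.savez("scene.npz",im=im2,w=w2)
print(manip.read_state())
for v in range(20,400,60):
  print([tuple(np.nan_to_num(w[v,u]).round().astype(int)) for u in range(20,640,100)])
E
```

```text
{'clock': 0.1, 'joints': array([ 1.27339996e+00,  3.00399332e-01,  1.52150539e+00, -2.43611951e-06,
        1.32070333e+00, -6.65824190e-02]), 'qd': array([-0.00107699, -0.00027837, -0.00231153,  0.00054722, -0.00189027,
        0.00044839]), 'effort': array([ 6.91903733e-04, -5.32641470e+01, -3.53287375e+01,  7.09071779e-02,
        2.34822911e-02, -6.38648635e-05]), 'eef_pos': array([125.75527847, 535.2126688 , 223.95770508]), 'eef_rot': array([ 3.07733414,  1.56978092, -1.86586818]), 'wrist_force': array([0.15483492, 0.08158506, 0.36140128]), 'moment': array([0.00083503, 0.00320465, 0.03896654]), 'finger_gap': 94.03975769086614}
[(np.int64(1770), np.int64(1638), np.int64(-728)), (np.int64(1765), np.int64(1078), np.int64(-742)), (np.int64(1766), np.int64(538), np.int64(-751)), (np.int64(1759), np.int64(8), np.int64(-739)), (np.int64(1780), np.int64(-522), np.int64(-753)), (np.int64(1773), np.int64(-1045), np.int64(-718)), (np.int64(1773), np.int64(-1572), np.int64(-680))]
[(np.int64(1428), np.int64(1592), np.int64(-760)), (np.int64(1416), np.int64(1034), np.int64(-751)), (np.int64(
[... 1181 characters left out ...]
int64(497), np.int64(-1084), np.int64(-284))]
[(np.int64(260), np.int64(1033), np.int64(-283)), (np.int64(299), np.int64(534), np.int64(-2)), (np.int64(307), np.int64(256), np.int64(1)), (np.int64(311), np.int64(-15), np.int64(1)), (np.int64(314), np.int64(-286), np.int64(1)), (np.int64(315), np.int64(-563), np.int64(0)), (np.int64(288), np.int64(-1061), np.int64(-286))]
[(np.int64(170), np.int64(682), np.int64(166)), (np.int64(143), np.int64(517), np.int64(4)), (np.int64(151), np.int64(248), np.int64(-3)), (np.int64(157), np.int64(-18), np.int64(0)), (np.int64(160), np.int64(-281), np.int64(5)), (np.int64(164), np.int64(-539), np.int64(29)), (np.int64(-15), np.int64(-1371), np.int64(-744))]
```

View pics/top.png

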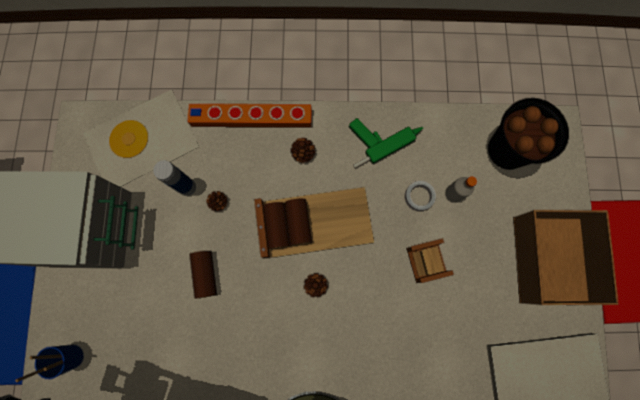

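View pics/scene.png

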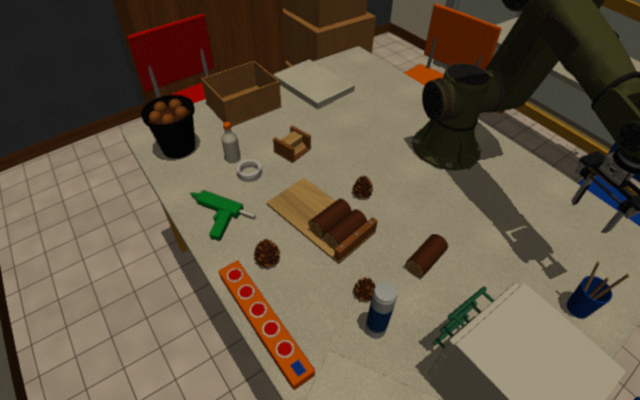

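The top view shows the stop at px (262,227), logs A and B at 270–310, and the open end at (372,215). The loose log is at (203,273), the chock in its holder at (428,261), and the near cone at (316,285). Next I'll measure these.

```bash
cat > m.py <<'E'
from h import *
d=np.load("top.npz"); w=d["w"]; im=d["im"]
def reg(u0,u1,v0,v1,z0,z1):
    q=w[v0:v1,u0:u1].reshape(-1,3); q=q[(q[:,2]>z0)&(q[:,2]<z1)]; return q
def rect(q,n):
    r=cv2.minAreaRect(q[:,:2].astype(np.float32)); print(n,len(q),"mean",q.mean(0).round(1),"c",np.round(r[0],1),"size",np.round(r[1],1),"ang",round(r[2],1),"z95",np.percentile(q[:,2],[50,95]).round(1))
rect(reg(245,385,180,265,7,18),"board low")
rect(reg(245,385,180,265,7,100),"board all")
rect(reg(245,385,180,265,25,100),"logs+stop")
rect(reg(245,285,180,265,52,64),"")
rect(reg(262,320,190,255,60,90),"logs tops")
rect(reg(180,225,240,305,20,90),"log c")
rect(reg(180,225,240,305,50,90),"log c top")
rect(reg(400,460,230,290,20,90),"holder all")
rect(reg(400,460,230,290,5,90),"holder all+plate")
rect(reg(415,443,240,282,50,90),"holder tops")
rect(reg(300,332,268,300,20,100),"cone near")
rect(reg(203,232,188,213,20,100),"cone left")
rect(reg(285,320,135,166,20,100),"cone far")
rect(reg(400,440,178,212,15,50),"tape")
for n,(u0,u1,v0,v1) in dict(board=(245,385,180,265),hold=(400,460,230,290)).items():
    c=cv2.resize(im[v0:v1,u0:u1],None,fx=5,fy=5,interpolation=cv2.INTER_CUBIC); cv2.imwrite(f"pics/c_{n}.png",c)
a=cv2.imread("pics/c_board.png");b=cv2.imread("pics/c_hold.png")
o=np.zeros((425+300,700,3),np.uint8)
o[:425]=a;o[425:,:300]=b
c=cv2.resize(im[240:305,180:225],None,fx=4.6,fy=4.6);o[425:425+c.shape[0],310:310+c.shape[1]]=c
cv2.imwrite("pics/crop.png",cv2.resize(np.clip(o*1.5,0,255).astype(np.uint8),(560,580)))
E
python3 m.py
```

```text
board low 3878 mean [580.2 -47.8  13.1] c [584.7   3.3] size [238.8 378.1] ang 2.1 z95 [13.1 16.5]
board all 6466 mean [572.6   6.6  33.2] c [584.7   3.3] size [238.8 378.1] ang 2.1 z95 [15.2 72.8]
logs+stop 2533 mean [561.3  90.5  64.3] c [563.2  88.7] size [160.6 141.1] ang 8.7 z95 [66.1 74.3]
 638 mean [556.8 137.4  58.2] c [558.2 120. ] size [160.2  79.1] ang 7.5 z95 [58.1 62.9]
logs tops 1667 mean [564.   78.3  69.1] c [558.4  85. ] size [134.5 126.2] ang 8.7 z95 [69.8 74.8]
log c 1083 mean [429.2 296.1  53.9] c [429.1 301.2] size [122.9  59.7] ang 10.2 z95 [56.5 62.7]
log c top 809 mean [428.7 300.2  57.8] c [429.3 300.7] size [122.9  51.4] ang 9.1 z95 [58.3 62.8]
holder all 998 mean [ 470.3 -303.1   55. ] c [ 471.8 -307.1] size [98.5 90.7] ang 14.6 z95 [60.3 66.6]
holder all+plate 1420 mean [ 471.7 -303.7   41.5] c [ 478.3 -316.7] size [162.7 169.1] ang 0.4 z95 [57.3 66.1]
holder tops 688 mean [ 473.1 -306.1   61.3] c [ 471.7 -306.4] size [103.2  77.7] ang 8.4 z95 [61.2 66.6]
cone near 426 mean [404.5  -1.2  47.5] c [405.9  -0.7] size [60.9 64.6] ang 0.7 z95 [49.3 73. ]
cone left 308 mean [627.9 274.3  43.9] c [631.7 278.3] size [54.1 57. ] ang 85.4 z95 [45.  65.1]
cone far 458 mean [774.5  40.7  53.1] c [780.2  42. ] size [67.4 68.6] ang 41.6 z95 [54.7 79.8]
tape 426 mean [ 653.  -290.8   29.8] c [ 653.9 -290.7] size [83.5 82. ] ang 85.4 z95 [31.1 34.6]
```

View pics/crop.png

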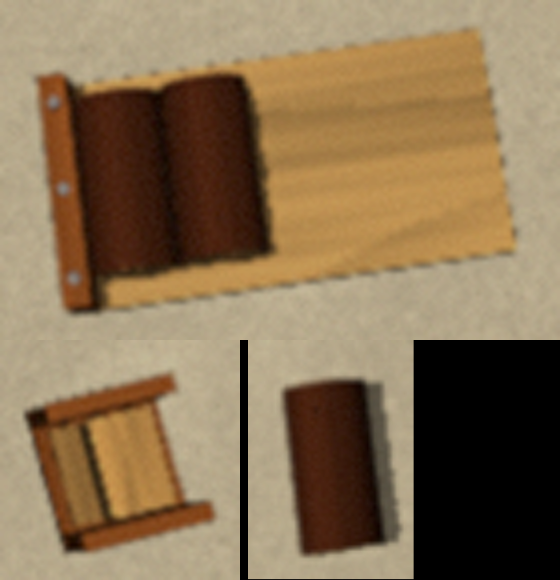

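```bash
cat >> h.py <<'E'
from scipy.spatial.transform import Rotation as Ro
def st():
    s=manip.read_state(); M=Ro.from_euler('xyz',s["eef_rot"]).as_matrix()
    print("t",round(s["clock"],2),"pos",s["eef_pos"].round(1),"x",M[:,0].round(3),"zyaw",round(np.degrees(np.arctan2(M[1,2],M[0,2])),1),"F",s["wrist_force"].round(1),"gap",round(s["finger_gap"],1),"j",s["joints"].round(2))
E
python3 -c "
from h import *
st(); p=manip.camera_params('wrist')
R=cv2.Rodrigues(np.array(p['rvec']))[0]; print('wristcam',(-R.T@np.array(p['tvec']).ravel()).round(),'fwd',R[2].round(2))"
```

```text
t 0.1 pos [125.8 535.2 224. ] x [-0.    -0.001 -1.   ] zyaw 76.8 F [0.2 0.1 0.4] gap 94.0 j [ 1.27  0.3   1.52 -0.    1.32 -0.07]
wristcam [ 61. 551. 383.] fwd [ 0.23 -0.05 -0.97]
```

Call:
jog_arm:
  moves:
    - [[45, -35, 0, 0, 0, 0], [45, -35, 0, 0, 0, 0], [45, -35, 0, 0, 0, 0], [45, -35, 0, 0, 0, 0], [45, -35, 0, 0, 0, 0]]

```text
clock: 0.6
eef_pos: [323.2, 378.9, 222.3]
eef_rot: [2.746, 1.567, -2.188]
wrist_force: [0.2, 1.2, -0.2]
finger_gap: 93.9
```

Call:
jog_arm:
  moves:
    - [[43, -32, 0, 0, 0, 8], [43, -32, 0, 0, 0, 8], [20, -14, 0, 0, 0, 6], [0, 0, 0, 0, 0, 0]]

```text
clock: 1.0
eef_pos: [421.3, 304.7, 221.5]
eef_rot: [2.645, 1.565, -1.916]
wrist_force: [-0.7, 0.2, -0.5]
finger_gap: 93.9
```

```bash
cat > wl.py <<'E'
from h import *
import sys
st()
im,w=cloud("wrist"); np.savez(sys.argv[1]+".npz",im=im,w=w); cv2.imwrite("pics/"+sys.argv[1]+".png",im)
E
cat >> wl.py <<'E'
if len(sys.argv)>2:
    x0,x1,y0,y1,z0,z1=map(float,sys.argv[2:8])
    q=w.reshape(-1,3); q=q[(q[:,0]>x0)&(q[:,0]<x1)&(q[:,1]>y0)&(q[:,1]<y1)&(q[:,2]>z0)&(q[:,2]<z1)]
    r=cv2.minAreaRect(q[:,:2].astype(np.float32)); print(len(q),"c",np.round(r[0],1),"size",np.round(r[1],1),"ang",round(r[2],1),"z",np.percentile(q[:,2],[5,50,95]).round(1))
    qq=q[:,:2]-q[:,:2].mean(0); e=np.linalg.eigh(qq.T@qq)[1][:,1]; print("pca",np.degrees(np.arctan2(e[1],e[0])).round(1))
E
python3 wl.py w1 340 520 240 360 45 75
```

```text
t 1.0 pos [421.3 304.7 221.5] x [-0.002 -0.005 -1.   ] zyaw 98.7 F [-0.7  0.2 -0.5] gap 93.9 j [ 0.56  0.24  1.61 -0.    1.3  -1.16]
6385 c [428.4 303.5] size [120.9  51.6] ang 10.8 z [47.  56.3 59.4]
pca -169.5
```

View pics/w1.png

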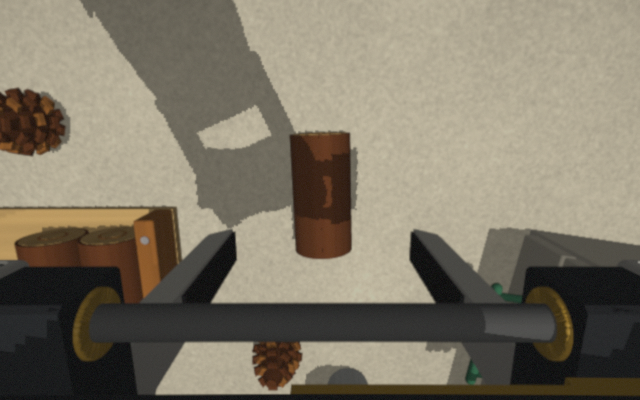

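The wrist view shows the log (320,195) between the fingers, with the board and near/left cones clear. I'll descend now.

Call:
jog_arm:
  moves:
    - [[4, -1, -45, 0, 0, 2], [3, 0, -45, 0, 0, 0], [0, 0, -45, 0, 0, 0], [0, 0, -40, 0, 0, 0], [0, 0, -10, 0, 0, 0]]

```text
clock: 1.55
eef_pos: [423.6, 308.1, 33.1]
eef_rot: [-2.29, 1.568, -0.541]
wrist_force: [-0.4, 0.7, 0.3]
finger_gap: 93.9
```

```bash
python3 -c "
from h import *
st()"
```

```text
t 1.55 pos [423.6 308.1  33.1] x [ 0.002 -0.001 -1.   ] zyaw 100.2 F [-0.4  0.7  0.3] gap 93.9 j [ 0.56  0.49  1.76 -0.    0.89 -1.19]
```

Call:
jog_arm:
  moves:
    - [[5, -5, 0, 0, 0, 0], [0, 0, 0, 0, 0, 0]]

```text
clock: 1.75
eef_pos: [428.1, 303.9, 33.9]
eef_rot: [-2.659, 1.568, -0.911]
wrist_force: [0.1, -0.4, 0.2]
finger_gap: 94.3
```

Call:
jog_arm:
  moves:
    - [[0, 0, 0, 0, 0, 0], [0, 0, 0, 0, 0, 0], [0, 0, 0, 0, 0, 0], [0, 0, 0, 0, 0, 0], [0, 0, 0, 0, 0, 0]]
  gripper: -1
  squeeze: 20

```text
clock: 2.25
eef_pos: [430.4, 305.6, 39.6]
eef_rot: [-1.443, 1.561, 0.304]
wrist_force: [0.3, -0.5, -1.4]
finger_gap: 59.7
```

Call:
jog_arm:
  moves:
    - [[0, 0, 0, 0, 0, 0], [0, 0, 40, 0, 0, 0], [0, 0, 45, 0, 0, 0], [0, 0, 45, 0, 0, 0], [0, 0, 0, 0, 0, 0]]

```text
clock: 2.75
eef_pos: [428.6, 304.4, 172.5]
eef_rot: [-1.709, 1.566, 0.037]
wrist_force: [-0.5, -0.0, -1.7]
finger_gap: 59.7
```

Call:
jog_arm:
  moves:
    - [[20, -48, 0, 0, 0, 0], [20, -48, 0, 0, 0, 0], [20, -48, 0, 0, 0, 0], [20, -48, 0, 0, 0, 0], [20, -48, 0, 0, 0, 0]]

```text
clock: 3.25
eef_pos: [523.2, 71.9, 170.1]
eef_rot: [-1.38, 1.567, 0.377]
wrist_force: [1.3, 0.6, -1.9]
finger_gap: 59.8
```

Call:
jog_arm:
  moves:
    - [[25, -48, 0, 0, 0, 0], [20, -35, 0, 0, 0, 0], [5, -10, 0, 0, 0, 0], [0, 0, 0, 0, 0, 0]]

```text
clock: 3.65
eef_pos: [571.5, -25.0, 165.7]
eef_rot: [0.817, 1.568, 2.567]
wrist_force: [-0.5, 0.7, -1.9]
finger_gap: 59.8
```

```bash
python3 wl.py w2 490 660 -10 190 48 80
```

```text
t 3.65 pos [571.5 -25.  165.7] x [-0.002  0.001 -1.   ] zyaw 100.3 F [-0.5  0.7 -1.9] gap 59.8 j [-0.11  0.4   1.52  0.    1.22 -1.86]
19890 c [561.   91.3] size [126.2 137.2] ang 10.5 z [52.6 65.7 71.2]
pca 94.1
```

View pics/w2.png

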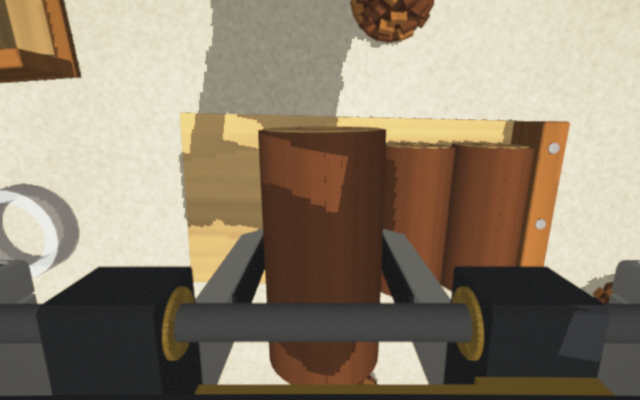

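The held log (320,250) hangs over the board beside logs B (415) and A (490), with the stop at (545,200). I'll refine the row angle from this cloud.

```bash
cat > r.py <<'E'
from h import *
d=np.load("w2.npz"); w=d["w"]; im=d["im"].astype(int)
for p in [(554,148),(541,224)]: print("screw",w[p[1]-2:p[1]+3,p[0]-2:p[0]+3].reshape(-1,3).mean(0).round(1))
# board pts: plane z, board front edge etc
def axis(u0,u1,v0,v1,zlo):
    q=w[v0:v1,u0:u1].reshape(-1,3); q=q[q[:,2]>zlo]
    from scipy.optimize import least_squares
    # cylinder r=30 axis horizontal: y=a+b*(x-560), zc
    f=lambda p:(np.hypot((q[:,1]-p[0]-p[1]*(q[:,0]-560))*np.cos(np.arctan(p[1])),q[:,2]-p[2])-30)
    s=least_squares(f,[q[:,1].mean(),.15,q[:,2].mean()-25],loss="soft_l1"); print("cyl y@560",s.x[0].round(1),"yaw",np.degrees(np.arctan(s.x[1])).round(2),"zc",s.x[2].round(1),"rms",np.sqrt((s.fun**2).mean()).round(2),"x",np.percentile(q[:,0],[0.5,99.5]).round(1))
axis(462,525,160,255,45); axis(395,445,160,270,45); axis(275,372,140,260,60)
q=w[110:260,500:575].reshape(-1,3); q=q[(q[:,2]>53.5)&(q[:,2]<60)]
r=cv2.minAreaRect(q[:,:2].astype(np.float32)); print("stop",np.round(r[0],1),np.round(r[1],1),r[2])
t=np.load("top.npz")["w"]
w=t; axis(288,310,200,246,45); axis(264,286,200,250,45)
q=w[185:265,245:290].reshape(-1,3)
E
python3 r.py
```

```text
screw [496.2 139.5  56.7]
screw [555.5 149.1  56.7]
cyl y@560 108.8 yaw 9.56 zc 41.0 rms 0.76 x [510.7 586.4]
cyl y@560 46.8 yaw 9.13 zc 41.3 rms 44.26 x [520.8 604.9]
cyl y@560 -27.2 yaw 10.58 zc 155.5 rms 0.57 x [512.3 567.4]
stop [534.1 129.2] [111.3  52. ] 9.143548965454102
cyl y@560 47.3 yaw 8.83 zc 42.9 rms 2.32 x [508.5 627.9]
cyl y@560 108.5 yaw 8.02 zc 43.0 rms 2.78 x [497.2 623. ]
```

Call:
jog_arm:
  moves:
    - [[13, -8, -20, 0, 0, -1.5], [0, 0, -40, 0, 0, 0], [0, 0, -25, 0, 0, 0], [0, 0, 0, 0, 0, 0]]

```text
clock: 4.1
eef_pos: [582.5, -26.3, 78.2]
eef_rot: [0.549, 1.568, 2.278]
wrist_force: [-1.0, -0.1, -2.1]
finger_gap: 59.5
```

```bash
python3 -c "
from h import *
st()"
```

```text
t 4.1 pos [582.5 -26.3  78.2] x [-0.002  0.002 -1.   ] zyaw 99.1 F [-1.  -0.1 -2.1] gap 59.5 j [-0.11  0.53  1.56  0.    1.05 -1.84]
```

Call:
jog_arm:
  moves:
    - [[2, -6, 0, 0, 0, 0], [0, 0, -14, 0, 0, 0], [0, 0, -9, 0, 0, 0], [0, 0, 0, 0, 0, 0]]

```text
clock: 4.5
eef_pos: [585.5, -30.4, 57.1]
eef_rot: [-1.037, 1.568, 0.696]
wrist_force: [-0.2, 0.0, -1.5]
finger_gap: 59.1
```

Call:
jog_arm:
  moves:
    - [[0, -1, -3, 0, 0, 0], [0, 0, 0, 0, 0, 0], [0, 0, -3, 0, 0, 0], [0, 0, 0, 0, 0, 0]]

```text
clock: 4.9
eef_pos: [586.2, -31.5, 52.0]
eef_rot: [-1.367, 1.566, 0.365]
wrist_force: [-0.9, -0.1, -1.6]
finger_gap: 59.7
```

Call:
jog_arm:
  moves:
    - [[0, 0, -2, 0, 0, 0], [0, 0, 0, 0, 0, 0]]

```text
clock: 5.1
eef_pos: [586.9, -31.6, 51.8]
eef_rot: [-1.503, 1.564, 0.229]
wrist_force: [0.3, 0.4, -1.1]
finger_gap: 59.5
```

Call:
jog_arm:
  moves:
    - [[0, 0, 0, 0, 0, 0], [0, 0, 0, 0, 0, 0], [0, 0, 0, 0, 0, 0]]
  gripper: 0.45

```text
clock: 5.4
eef_pos: [587.2, -31.6, 52.1]
eef_rot: [-1.544, 1.563, 0.188]
wrist_force: [-0.4, -0.1, -0.3]
finger_gap: 67.9
```

Call:
jog_arm:
  moves:
    - [[0, 0, 35, 0, 0, 0], [0, 0, 35, 0, 0, 0], [5, -30, 0, 0, 0, 0], [5, -30, 0, 0, 0, 0], [0, 0, 0, 0, 0, 0]]

```text
clock: 5.9
eef_pos: [597.0, -92.8, 124.7]
eef_rot: [-1.594, 1.564, 0.14]
wrist_force: [0.1, 0.4, 0.6]
finger_gap: 67.9
```

Call:
jog_arm:
  moves:
    - [[0, 0, 0, 0, 0, 0], [0, 0, 0, 0, 0, 0], [0, 0, 0, 0, 0, 0], [0, 0, 0, 0, 0, 0], [0, 0, 0, 0, 0, 0]]
  gripper: -1

```text
clock: 6.4
eef_pos: [596.4, -90.4, 123.7]
eef_rot: [-1.393, 1.566, 0.342]
wrist_force: [-0.5, -0.1, 0.4]
finger_gap: 31.6
```

```bash
cat > r2.py <<'E'
from h import *
import sys
from scipy.optimize import least_squares
RS=np.array([557.,139.]);a=np.radians(9.1);ex=np.array([np.cos(a),np.sin(a)]);ey=np.array([-np.sin(a),np.cos(a)])
def row(p): return np.array([(p[:2]-RS)@ex,(p[:2]-RS)@ey])
if __name__=="__main__":
    st(); print("tcp row",row(manip.read_state()["eef_pos"]).round(1))
    im,w=cloud(sys.argv[1]); cv2.imwrite("pics/"+sys.argv[2]+".png",im)
    q=w.reshape(-1,3); q=q[~np.isnan(q[:,0])]; X=(q[:,:2]-RS)@ex; Y=(q[:,:2]-RS)@ey; Z=q[:,2]-12
    for n,y0 in zip("ABC",map(float,sys.argv[3:6])):
        m=(abs(X)<90)&(abs(Y-y0)<23)&(Z>30)&(Z<68)
        f=lambda p:(np.hypot(Y[m]-p[0]-p[1]*X[m],Z[m]-p[2])-30)
        s=least_squares(f,[y0,0,30],loss="soft_l1"); print(n,m.sum(),"y",s.x[0].round(1),"yaw",np.degrees(s.x[1]).round(1),"z",s.x[2].round(1),"x",np.percentile(X[m],[1,99]).round(1),"rms",np.sqrt((s.fun**2).mean()).round(1))
E
python3 r2.py wrist w3 -30 -90 -173
```

```text
t 6.4 pos [596.4 -90.4 123.7] x [ 0.005  0.002 -1.   ] zyaw 99.4 F [-0.5 -0.1  0.4] gap 31.6 j [-0.21  0.51  1.47  0.    1.16 -1.95]
tcp row [   2.6 -232.7]
A 6375 y -30.3 yaw -0.3 z 29.1 x [-60.   56.6] rms 1.5
B 11717 y -90.8 yaw -0.3 z 28.9 x [-59.3  53.8] rms 1.4
C 9662 y -173.3 yaw 0.5 z 29.0 x [-60.   28.8] rms 1.4
```

Call:
jog_arm:
  moves:
    - [[0, 0, 0, 0, 0, 0], [0, 0, 0, 0, 0, 0], [0, 0, -35, 0, 0, 0], [0, 0, -35, 0, 0, 0], [0, 0, 0, 0, 0, 0]]

```text
clock: 6.95
eef_pos: [596.9, -90.1, 53.3]
eef_rot: [-1.601, 1.563, 0.135]
wrist_force: [-0.0, -0.3, -0.3]
finger_gap: 0.4
```

Call:
jog_arm:
  moves:
    - [[-1, 8, 0, 0, 0, 0], [-1, 8, 0, 0, 0, 0], [-1, 5, 0, 0, 0, 0], [-1, 5, 0, 0, 0, 0], [0, 0, 0, 0, 0, 0]]

```text
clock: 7.45
eef_pos: [594.7, -61.6, 59.1]
eef_rot: [-1.73, 1.557, 0.006]
wrist_force: [0.5, -0.2, 0.6]
finger_gap: 0.2
```

```bash
python3 r2.py wrist w4 -30 -90 -160
```

```text
t 7.45 pos [594.7 -61.6  59.1] x [ 0.014  0.    -1.   ] zyaw 99.5 F [ 0.5 -0.2  0.6] gap 0.2 j [-0.17  0.58  1.54  0.    1.01 -1.9 ]
tcp row [   5.5 -204. ]
A 8 y -23.8 yaw -7.7 z 38.8 x [-0.8  3.5] rms 0.2
B 20322 y -90.8 yaw -0.2 z 29.0 x [-59.5  59.5] rms 1.5
C 16038 y -158.5 yaw 0.6 z 29.0 x [-60.1  49.9] rms 1.7
```

Call:
jog_arm:
  moves:
    - [[0, 3, -3, 0, 0, 0], [0, 3, 0, 0, 0, 0], [0, 3, 0, 0, 0, 0], [0, 0, 0, 0, 0, 0]]

```text
clock: 7.9
eef_pos: [595.0, -52.5, 56.1]
eef_rot: [-1.742, 1.556, -0.007]
wrist_force: [0.6, 0.4, -0.6]
finger_gap: 0.3
```

```bash
python3 r2.py wrist w5 -30 -90 -152
```

```text
t 7.9 pos [595.  -52.5  56.1] x [ 0.015 -0.    -1.   ] zyaw 99.4 F [ 0.6  0.4 -0.6] gap 0.3 j [-0.15  0.58  1.54  0.    1.01 -1.89]
tcp row [   7.2 -195.1]
A 373 y -22.5 yaw 0.8 z 43.5 x [-60.9   3.6] rms 0.7
B 21265 y -90.7 yaw -0.2 z 29.0 x [-59.3  59.5] rms 1.4
C 16456 y -151.7 yaw 0.5 z 29.0 x [-60.1  49.1] rms 1.6
```

Call:
jog_arm:
  moves:
    - [[0, 2, 0, 0, 0, 0], [0, 2, 0, 0, 0, 0], [0, 0, 0, 0, 0, 0], [0, 1, 0, 0, 0, 0], [0, 0, 0, 0, 0, 0]]

```text
clock: 8.45
eef_pos: [594.9, -49.7, 56.3]
eef_rot: [-1.976, 1.556, -0.241]
wrist_force: [-0.4, -0.6, 0.4]
finger_gap: 0.5
```

```bash
python3 r2.py wrist w6 -30 -90 -152
```

```text
t 8.45 pos [594.9 -49.7  56.3] x [ 0.014 -0.004 -1.   ] zyaw 99.4 F [-0.4 -0.6  0.4] gap 0.5 j [-0.14  0.58  1.54 -0.    1.01 -1.88]
tcp row [   7.6 -192.3]
A 795 y -25.3 yaw 0.3 z 35.4 x [-33.9  22. ] rms 0.8
B 21566 y -90.4 yaw 0.1 z 29.0 x [-59.   59.9] rms 1.4
C 16448 y -150.6 yaw 0.0 z 29.0 x [-59.7  21.5] rms 1.4
```

Call:
jog_arm:
  moves:
    - [[2, -15, 0, 0, 0, 0], [0, -10, 40, 0, 0, 0], [0, 0, 48, 0, 0, 0], [0, 0, 48, 0, 0.8, 0], [-20, -40, 10, 0, 0, 5]]

```text
clock: 9.0
eef_pos: [576.1, -115.4, 204.7]
eef_rot: [1.595, 1.566, -2.862]
wrist_force: [0.5, -1.7, 0.0]
finger_gap: 0.4
```

Call:
jog_arm:
  moves:
    - [[-20, -45, 0, 0, 0, 0], [-20, -45, 0, 0, 0, 0], [-20, -45, 0, 0, 0, 0], [-20, -45, 0, 0, 0, 0], [-15, -10, 0, 0, 0, 0]]
  gripper: 1

```text
clock: 9.5
eef_pos: [477.7, -314.2, 208.7]
eef_rot: [-2.788, 1.567, -0.958]
wrist_force: [-0.1, 0.2, -0.6]
finger_gap: 36.9
```

Call:
jog_arm:
  moves:
    - [[0, 0, 0, 0, 0, 0]]

```text
clock: 9.6
eef_pos: [476.0, -316.4, 208.8]
eef_rot: [-2.725, 1.567, -0.898]
wrist_force: [0.5, -0.1, -0.8]
finger_gap: 45.0
```

```bash
python3 wl.py w7 400 550 -390 -230 52 75; python3 r2.py top t2 -30 -90 -150
```

```text
t 9.6 pos [ 476.  -316.4  208.8] x [ 0.002 -0.003 -1.   ] zyaw 104.7 F [ 0.5 -0.1 -0.8] gap 45.0 j [-0.65  0.36  1.48 -0.    1.3  -2.48]
6354 c [ 471.9 -306.5] size [100.2  89.9] ang 14.6 z [55.9 57.8 62.8]
pca -171.8
t 9.65 pos [ 476.8 -315.8  208.8] x [ 0.002 -0.003 -1.   ] zyaw 104.7 F [ 0.  -0.4  0.2] gap 49.1 j [-0.65  0.36  1.48 -0.    1.3  -2.48]
tcp row [-151.1 -436.4]
A 793 y -31.1 yaw 0.1 z 30.8 x [-61.8  58. ] rms 3.0
B 794 y -91.5 yaw 0.2 z 31.0 x [-60.5  59.2] rms 2.7
C 795 y -151.8 yaw 0.3 z 30.9 x [-60.8  58.6] rms 2.8
```

View pics/w7.png

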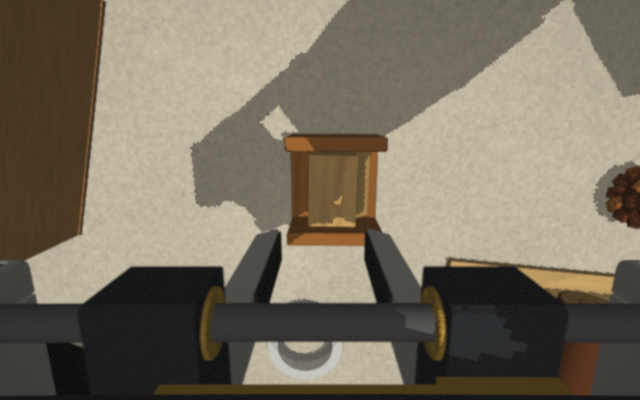

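The row stayed closed. This view shows the holder with the chock block at about (333,190) and open plate at its left. I'll locate the chock within the holder.

```bash
cat > c.py <<'E'
from h import *
w=np.load("w7.npz")["w"]; q=w.reshape(-1,3); q=q[~np.isnan(q[:,0])]
a=np.radians(14.6); ex=np.array([np.cos(a),np.sin(a)]);ey=np.array([-np.sin(a),np.cos(a)]);C=np.array([471.9,-306.5])
X=(q[:,:2]-C)@ex;Y=(q[:,:2]-C)@ey;Z=q[:,2]
for y in range(-48,50,4):
    m=(abs(X)<25)&(abs(Y-y)<2); print(y,m.sum(),Z[m].mean().round(1) if m.any() else "")
m=(abs(X)<36)&(abs(Y)<60)&(Z>54)&(Z<61); p=q[m]; r=cv2.minAreaRect(p[:,:2].astype(np.float32)); print(r)
E
python3 c.py
```

```text
-48 1440 273.7
-44 1810 266.7
-40 2109 260.8
-36 4154 274.8
-32 2212 253.6
-28 933 253.9
-24 913 271.6
-20 1002 244.0
-16 986 251.6
-12 979 253.9
-8 1029 243.2
-4 977 253.6
0 1016 246.1
4 990 250.5
8 1008 249.8
12 4534 267.5
16 2292 261.1
20 2013 276.0
24 1675 273.0
28 1427 278.3
32 1464 276.5
36 513 232.2
40 490 196.8
44 528 231.7
48 573 217.1
((471.92633056640625, -309.05096435546875), (66.18256378173828, 43.98837661743164), 13.555383682250977)
```

```bash
cat >> c.py <<'E'
print("----")
for y in range(-46,47,4):
    m=(abs(X)<25)&(abs(Y-y)<2)&(Z<70); print(y,m.sum(),np.median(Z[m]).round(1) if m.any() else "",end=" | ")
E
python3 c.py|sed -n '/----/,$p'; python3 -c "
from h import *
st()"
```

```text
----
-46 142 -0.7 | -42 181 7.0 | -38 176 7.2 | -34 175 7.1 | -30 178 7.2 | -26 107 7.3 | -22 219 57.1 | -18 267 57.1 | -14 216 57.1 | -10 269 57.0 | -6 216 57.0 | -2 235 57.1 | 2 250 57.1 | 6 226 57.2 | 10 239 57.0 | 14 241 57.1 | 18 201 57.0 | 22 67 25.1 | 26 172 22.3 | 30 165 18.2 | 34 147 14.5 | 38 169 7.1 | 42 178 7.1 | 46 115 -0.2 | t 9.7 pos [ 477.6 -314.8  208.8] x [ 0.002 -0.003 -1.   ] zyaw 104.8 F [-0.5  1.   0.1] gap 53.2 j [-0.65  0.36  1.48 -0.    1.3  -2.47]
```

Call:
jog_arm:
  moves:
    - [[-5, 5, -20, 0, 0, -1], [0, 0, -40, 0, 0, 0], [0, 0, -40, 0, 0, 0], [0, 0, -30, 0, 0, 0], [0, 0, 0, 0, 0, 0]]

```text
clock: 10.2
eef_pos: [476.8, -305.2, 76.3]
eef_rot: [-2.376, 1.563, -0.559]
wrist_force: [-0.3, -0.6, -0.6]
finger_gap: 92.2
```

```bash
python3 -c "
from h import *
st()"
```

```text
t 10.2 pos [ 476.8 -305.2   76.3] x [ 0.007 -0.004 -1.   ] zyaw 104.1 F [-0.3 -0.6 -0.6] gap 92.2 j [-0.63  0.49  1.62  0.    1.02 -2.45]
```

Call:
jog_arm:
  moves:
    - [[-5, -4, -12, 0, 0.4, 0], [0, 0, -10, 0, 0, 0], [0, 0, 0, 0, 0, 0]]

```text
clock: 10.5
eef_pos: [473.8, -309.0, 55.8]
eef_rot: [-3.035, 1.564, -1.215]
wrist_force: [-0.6, -0.3, -0.5]
finger_gap: 94.1
```

Call:
jog_arm:
  moves:
    - [[-1.5, 0, -3, 0, 0, 0], [0, 0, 0, 0, 0, 0]]

```text
clock: 10.7
eef_pos: [472.9, -309.5, 54.0]
eef_rot: [-2.887, 1.562, -1.067]
wrist_force: [0.6, 0.0, 0.2]
finger_gap: 94.1
```

Call:
jog_arm:
  moves:
    - [[0, 0, 0, 0, 0, 0], [0, 0, 0, 0, 0, 0], [0, 0, 0, 0, 0, 0], [0, 0, 0, 0, 0, 0], [0, 0, 0, 0, 0, 0]]
  gripper: -1
  squeeze: 20

```text
clock: 11.2
eef_pos: [473.5, -310.0, 55.8]
eef_rot: [-2.783, 1.56, -0.963]
wrist_force: [0.0, -0.2, -0.2]
finger_gap: 57.2
```

Call:
jog_arm:
  moves:
    - [[0, 0, 0, 0, 0, 0], [0, 0, 0, 0, 0, 0]]

```text
clock: 11.4
eef_pos: [473.5, -310.0, 55.8]
eef_rot: [-2.78, 1.56, -0.96]
wrist_force: [-0.7, 0.1, 0.7]
finger_gap: 44.1
```

```bash
python3 -c "
from h import *
st()"
```

```text
t 11.4 pos [ 473.5 -310.    55.8] x [ 0.006 -0.009 -1.   ] zyaw 104.3 F [-0.7  0.1  0.7] gap 44.1 j [-0.64  0.52  1.63 -0.    0.97 -2.46]
```

Call:
jog_arm:
  moves:
    - [[0, 0, 30, 0, 0, 0], [0, 0, 45, 0, 0, 0], [0, 0, 30, 0, 0, -2], [24, 45, 0, 0, 0, -2.5], [24, 45, 0, 0, 0, 0]]

```text
clock: 11.9
eef_pos: [518.8, -222.3, 163.7]
eef_rot: [-2.799, 1.562, -1.069]
wrist_force: [1.0, 0.7, -1.6]
finger_gap: 44.0
```

Call:
jog_arm:
  moves:
    - [[24, 45, 0, 0, 0, 0], [24, 45, 0, 0, 0, 0], [15, 25, 0, 0, 0, 0], [0, 0, 0, 0, 0, 0]]

```text
clock: 12.3
eef_pos: [583.2, -101.4, 164.2]
eef_rot: [-2.662, 1.562, -0.929]
wrist_force: [-0.2, -1.2, -0.9]
finger_gap: 43.7
```

```bash
python3 r2.py wrist w8 -30 -90 -150
```

```text
t 12.3 pos [ 583.2 -101.4  164.2] x [ 0.005 -0.007 -1.   ] zyaw 99.3 F [-0.2 -1.2 -0.9] gap 43.7 j [-0.23  0.44  1.47 -0.01  1.22 -1.96]
tcp row [ -12.1 -241.5]
A 9145 y -30.6 yaw -0.0 z 28.9 x [-60.5  58.6] rms 1.9
B 7452 y -90.8 yaw 0.1 z 28.8 x [-59.6  40.7] rms 2.2
C 7302 y -151.6 yaw 0.1 z 28.9 x [-60.2  38.9] rms 2.2
```

View pics/w8.png

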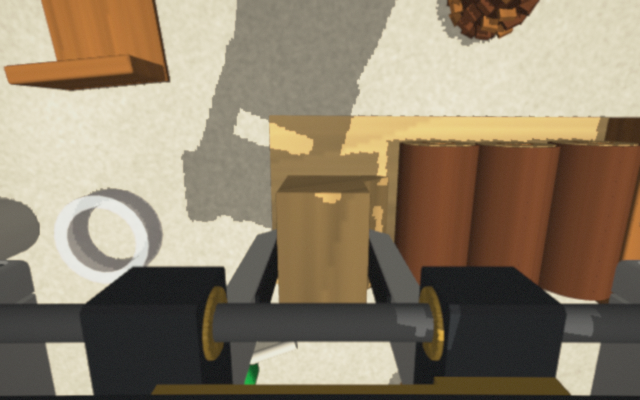

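The chock is held square at (322,240), and the three logs are touching on the right. I'll lower it.

Call:
jog_arm:
  moves:
    - [[10, 13, 0, 0, 0, 0], [0, 0, -35, 0, 0, 0], [0, 0, -35, 0, 0, 0], [0, 0, -15, 0, 0, 0], [0, 0, 0, 0, 0, 0]]

```text
clock: 12.85
eef_pos: [593.1, -91.6, 77.0]
eef_rot: [-2.602, 1.56, -0.874]
wrist_force: [0.2, 0.6, -0.9]
finger_gap: 43.8
```

```bash
cat > s.py <<'E'
from r2 import *
st(); print("row",row(manip.read_state()["eef_pos"]).round(1))
E
python3 s.py
```

```text
t 12.85 pos [593.1 -91.6  77. ] x [ 0.007 -0.008 -1.   ] zyaw 99.0 F [ 0.2  0.6 -0.9] gap 43.8 j [-0.21  0.56  1.52 -0.01  1.06 -1.94]
row [  -0.8 -233.4]
```

Call:
jog_arm:
  moves:
    - [[0, 3, -10, 0, 0, 0], [0, 0, -6, 0, 0, 0], [0, 0, 0, 0, 0, 0], [0, 0, 0, 0, 0, 0]]

```text
clock: 13.25
eef_pos: [594.2, -89.4, 62.2]
eef_rot: [-2.466, 1.558, -0.739]
wrist_force: [0.3, 0.2, -0.9]
finger_gap: 43.9
```

Call:
jog_arm:
  moves:
    - [[0, 0, -2.5, 0, 0, 0], [0, 0, 0, 0, 0, 0], [0, 0, -1, 0, 0, 0], [0, 0, 0, 0, 0, 0]]

```text
clock: 13.65
eef_pos: [595.0, -89.6, 60.1]
eef_rot: [-2.375, 1.556, -0.648]
wrist_force: [-0.0, 0.3, -0.9]
finger_gap: 43.7
```

Call:
jog_arm:
  moves:
    - [[0, 0, -2, 0, 0, 0], [0, 0, 0, 0, 0, 0], [0, 0, 0, 0, 0, 0]]

```text
clock: 13.95
eef_pos: [595.7, -89.7, 60.1]
eef_rot: [-2.305, 1.553, -0.579]
wrist_force: [0.4, 0.4, -1.8]
finger_gap: 43.7
```

```bash
python3 s.py
```

```text
t 13.95 pos [595.7 -89.7  60.1] x [ 0.015 -0.01  -1.   ] zyaw 98.9 F [ 0.4  0.4 -1.8] gap 43.7 j [-0.21  0.58  1.52 -0.01  1.02 -1.93]
row [   2.1 -232. ]
```

Call:
jog_arm:
  moves:
    - [[0, 0, 0, 0, 0, 0], [0, 0, 0, 0, 0, 0], [0, 0, 0, 0, 0, 0]]
  gripper: 0.25

```text
clock: 14.25
eef_pos: [595.7, -89.7, 59.9]
eef_rot: [-2.311, 1.554, -0.585]
wrist_force: [1.5, 0.3, 0.7]
finger_gap: 58.3
```

Call:
jog_arm:
  moves:
    - [[0, 0, 20, 0, 0, 0], [0, 0, 40, 0, 0, 0], [0, 0, 15, 0, 0, -8], [0, 0, 0, 0, 0, -8.5], [0, 0, 0, 0, 0, -8.5]]

```text
clock: 14.75
eef_pos: [594.9, -89.6, 137.1]
eef_rot: [-2.245, 1.556, -0.963]
wrist_force: [0.9, 1.2, 0.5]
finger_gap: 58.5
```

Call:
jog_arm:
  moves:
    - [[0, 0, 0, 0, 0, -8.5], [0, 0, 0, 0, 0, -8.5], [0, 0, 0, 0, 0, -8.5], [0, 0, 0, 0, 0, -8.5], [0, 0, 0, 0, 0, -8.5]]
  gripper: 1

```text
clock: 15.25
eef_pos: [595.0, -89.6, 137.4]
eef_rot: [-2.219, 1.555, -1.687]
wrist_force: [0.2, 0.5, -0.2]
finger_gap: 92.8
```

Call:
jog_arm:
  moves:
    - [[0, 0, 0, 0, 0, -8.5], [0, 0, 0, 0, 0, -8.5], [0, 0, 0, 0, 0, -5], [0, 0, 0, 0, 0, 0], [0, 0, 0, 0, 0, 0]]

```text
clock: 15.75
eef_pos: [594.9, -89.6, 136.9]
eef_rot: [-2.262, 1.555, -2.122]
wrist_force: [0.3, 0.2, -0.4]
finger_gap: 94.2
```

```bash
cat > k.py <<'E'
from r2 import *
import sys
st(); print("tcp row",row(manip.read_state()["eef_pos"]).round(1))
im,w=cloud(sys.argv[1]); cv2.imwrite("pics/"+sys.argv[2]+".png",im)
q=w.reshape(-1,3); q=q[~np.isnan(q[:,0])]; P=np.c_[(q[:,:2]-RS)@ex,(q[:,:2]-RS)@ey,q[:,2]-12]
m=(abs(P[:,0])<60)&(P[:,1]<-183)&(P[:,1]>-280)&(abs(P[:,2]-49.5)<3.5)
print("chock top",m.sum(),cv2.minAreaRect(P[m][:,:2].astype(np.float32)),np.median(P[m][:,2]))
m=(abs(P[:,0])<50)&(abs(P[:,1]+150)<23)&(P[:,2]>30)&(P[:,2]<68)
f=lambda p:(np.hypot(P[m,1]-p[0]-p[1]*P[m,0],P[m,2]-p[2])-30)
if m.sum()>50: s=least_squares(f,[-150,0,30],loss="soft_l1"); print("C",m.sum(),s.x.round(2))
E
python3 k.py wrist w9
```

```text
t 15.75 pos [594.9 -89.6 136.9] x [-0.008 -0.013 -1.   ] zyaw 8.0 F [ 0.3  0.2 -0.4] gap 94.2 j [-0.2   0.5   1.46 -0.02  1.19 -0.34]
tcp row [   1.2 -231.7]
chock top 5735 ((1.17138671875, -231.86166381835938), (44.5081787109375, 66.07349395751953), 89.70272064208984) 49.16080506160443
C 12025 [-151.29    0.     29.08]
```

View pics/w9.png

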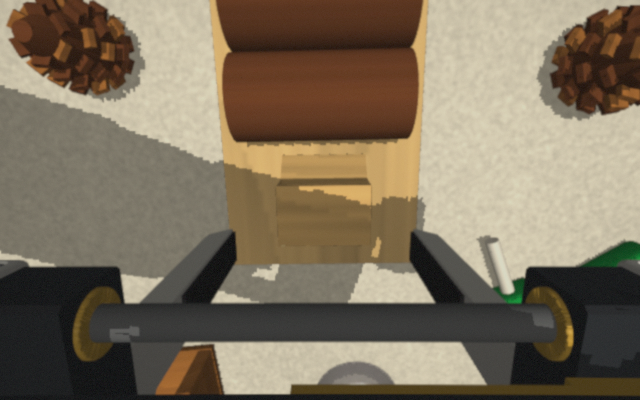

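The chock sits flat and square at row (1,-232), with its toe facing the log at about (325,165) and the log at (320,95). I'll grip it by the ends and push.

Call:
jog_arm:
  moves:
    - [[0, 0, -35, 0.7, -0.5, 1], [0, 0, -35, 0, 0, 0], [0, 0, -20, 0, 0, 0], [0, 0, 0, 0, 0, 0]]

```text
clock: 16.2
eef_pos: [595.2, -89.7, 45.3]
eef_rot: [-0.477, 1.566, -0.311]
wrist_force: [0.3, 0.7, 0.3]
finger_gap: 94.2
```

```bash
python3 s.py
```

```text
t 16.2 pos [595.2 -89.7  45.3] x [ 0.004 -0.001 -1.   ] zyaw 9.6 F [0.3 0.7 0.3] gap 94.2 j [-0.21  0.61  1.52 -0.    1.01 -0.38]
row [   1.6 -231.8]
```

Call:
jog_arm:
  moves:
    - [[0, 0, 0, 0, 0, 0], [0, 0, 0, 0, 0, 0], [0, 0, 0, 0, 0, 0], [0, 0, 0, 0, 0, 0], [0, 0, 0, 0, 0, 0]]
  gripper: -1
  squeeze: 10

```text
clock: 16.7
eef_pos: [597.1, -90.0, 49.8]
eef_rot: [-0.429, 1.561, -0.259]
wrist_force: [1.1, 0.2, -0.7]
finger_gap: 66.5
```

Call:
jog_arm:
  moves:
    - [[-1, 6, 0, 0, 0, 0], [-1, 6, 0, 0, 0, 0], [-1, 5, 0, 0, 0, 0], [0, 0, 0, 0, 0, 0]]

```text
clock: 17.1
eef_pos: [593.8, -71.3, 50.2]
eef_rot: [-0.421, 1.561, -0.251]
wrist_force: [0.8, -0.1, -1.3]
finger_gap: 66.3
```

```bash
python3 s.py; python3 k.py wrist w10
```

```text
t 17.1 pos [593.8 -71.3  50.2] x [ 0.01  -0.003 -1.   ] zyaw 9.7 F [ 0.8 -0.1 -1.3] gap 66.3 j [-0.18  0.59  1.54 -0.    1.   -0.35]
row [   3.1 -213.4]
t 17.1 pos [593.8 -71.3  50.2] x [ 0.01  -0.003 -1.   ] zyaw 9.7 F [ 0.8 -0.1 -1.3] gap 66.3 j [-0.18  0.59  1.54 -0.    1.   -0.35]
tcp row [   3.1 -213.4]
chock top 12420 ((3.2929306030273438, -210.04541015625), (89.9585952758789, 39.681209564208984), 0.19441069662570953) 50.333458113468
C 28674 [-151.27    0.     29.07]
```

Call:
jog_arm:
  moves:
    - [[0, 0, -2.5, 0, 0, 0], [0, 0, 0, 0, 0, 0], [0, 3, 0, 0, 0, 0], [0, 2, 0, 0, 0, 0], [0, 0, 0, 0, 0, 0]]

```text
clock: 17.65
eef_pos: [594.4, -66.6, 48.2]
eef_rot: [-0.451, 1.559, -0.282]
wrist_force: [-0.4, 0.8, 1.2]
finger_gap: 66.2
```

```bash
python3 k.py wrist w11
```

```text
t 17.65 pos [594.4 -66.6  48.2] x [ 0.011 -0.003 -1.   ] zyaw 9.7 F [-0.4  0.8  1.2] gap 66.2 j [-0.17  0.59  1.54 -0.    1.   -0.34]
tcp row [   4.4 -209. ]
chock top 12352 ((4.419422149658203, -205.5319061279297), (89.55593872070312, 39.27803039550781), 0.1744152307510376) 49.1905492860413
C 28907 [-151.25    0.     29.08]
```

Back down on the board at row y -209; the contact point is about -207. I'll push a few more mm.

Call:
jog_arm:
  moves:
    - [[-0.5, 2, 0, 0, 0, 0], [0, 2, 0, 0, 0, 0], [0, 1.5, 0, 0, 0, 0], [0, 0, 0, 0, 0, 0]]

```text
clock: 18.1
eef_pos: [593.9, -62.8, 48.6]
eef_rot: [-0.668, 1.557, -0.498]
wrist_force: [0.2, -2.2, -0.6]
finger_gap: 66.3
```

```bash
python3 k.py wrist w12
```

```text
t 18.1 pos [593.9 -62.8  48.6] x [ 0.012 -0.006 -1.   ] zyaw 9.7 F [ 0.2 -2.2 -0.6] gap 66.3 j [-0.16  0.59  1.54 -0.01  1.   -0.33]
tcp row [   4.6 -205.1]
chock top 11832 ((4.651020050048828, -202.21063232421875), (38.414329528808594, 89.84111022949219), 89.99976348876953) 49.530962587396374
C 28858 [-150.37    0.     30.62]
```

Call:
jog_arm:
  moves:
    - [[0, -2, -0.5, 0, 0, 0], [0, 0, 0, 0, 0, 0]]

```text
clock: 18.35
eef_pos: [594.1, -64.7, 48.3]
eef_rot: [-0.613, 1.557, -0.444]
wrist_force: [-1.2, -2.4, 1.7]
finger_gap: 66.0
```

```bash
python3 k.py wrist w13
```

```text
t 18.35 pos [594.1 -64.7  48.3] x [ 0.012 -0.006 -1.   ] zyaw 9.7 F [-1.2 -2.4  1.7] gap 66.0 j [-0.17  0.59  1.54 -0.    0.99 -0.34]
tcp row [   4.4 -207. ]
chock top 12293 ((4.398601531982422, -203.45352172851562), (89.63825225830078, 39.137359619140625), 0.3780270218849182) 49.275105765219564
C 28657 [-150.38    0.     29.22]
```

C is back on the board (z 29.2, the same reading as when resting) and the chock is 56.6 mm from its axis. I'll release and lift.

Call:
jog_arm:
  moves:
    - [[0, 0, 0, 0, 0, 0], [0, 0, 0, 0, 0, 0], [0, 0, 0, 0, 0, 0], [0, 0, 0, 0, 0, 0], [0, 0, 15, 0, 0, 0]]
  gripper: 1

```text
clock: 18.9
eef_pos: [592.9, -64.0, 61.6]
eef_rot: [-0.688, 1.561, -0.518]
wrist_force: [1.3, -0.5, 1.1]
finger_gap: 93.5
```

Call:
jog_arm:
  moves:
    - [[0, 0, 40, 0, 0, 0], [0, 0, 40, 0, 0, 0], [4, -25, 10, 0, 0, 0], [4, -25, 10, 0, 0, 0], [0, 0, 0, 0, 0, 0]]

```text
clock: 19.4
eef_pos: [601.4, -114.7, 173.3]
eef_rot: [-0.585, 1.555, -0.414]
wrist_force: [0.0, 0.5, 0.7]
finger_gap: 93.9
```

```bash
python3 k.py wrist w14; python3 r2.py wrist w15 -30 -90 -150
```

```text
t 19.4 pos [ 601.4 -114.7  173.3] x [ 0.014 -0.006 -1.   ] zyaw 9.8 F [0.  0.5 0.7] gap 93.9 j [-0.25  0.47  1.4  -0.    1.25 -0.42]
tcp row [   3.7 -257.5]
chock top 4983 ((4.519695281982422, -206.3546600341797), (66.00489044189453, 42.9745979309082), 0.64838707447052) 49.162236883417265
C 9600 [-150.51    0.     29.1 ]
t 19.45 pos [ 601.  -113.4  172.3] x [ 0.013 -0.006 -1.   ] zyaw 9.9 F [ 0.1 -0.4 -0.2] gap 93.7 j [-0.25  0.47  1.41 -0.    1.25 -0.42]
tcp row [   3.5 -256.2]Traceback (most recent call last):
  File "r2.py", line 13, in <module>
    s=least_squares(f,[y0,0,30],loss="soft_l1"); print(n,m.sum(),"y",s.x[0].round(1),"yaw",np.degrees(s.x[1]).round(1),"z",s.x[2].round(1),"x",np.percentile(X[m],[1,99]).round(1),"rms",np.sqrt((s.fun**2).mean()).round(1))
                                                                                                                                               ~~~~~~~~~~~~~^^^^^^^^^^^^^
    return _quantile_unchecked(
        a, q, axis, out, overwrite_input, method, keepdims, weights)
    return _ureduce(a,
                    func=_quantile_ureduce_func,
    ...<5 lines>...
                    overwrite_input=overwrite_input,
                    method=method)
    r = func(a, **kwargs)
    result = _quantile(arr,
                       quantiles=q,
    ...<2 lines>...
                       out=out,
                       weights=wgt)
    slices_having_nans = np.isnan(arr[-1, ...])
                                  ~~~^^^^^^^^^
IndexError: index -1 is out of bounds for axis 0 with size 0
```

View pics/w15.png

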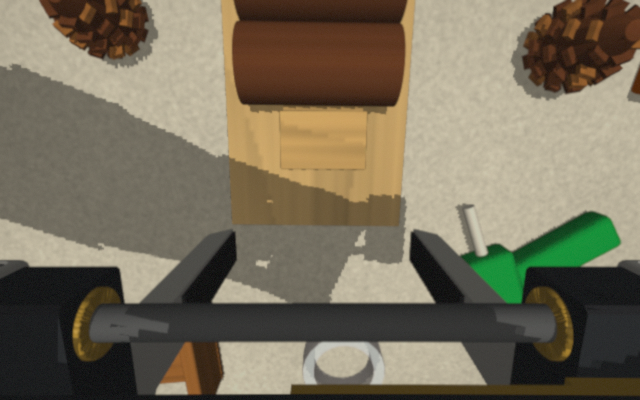

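The chock (322,140) is tucked under the last log (320,62), 55.9 mm from its axis. Last, I'll check logs A and B and the bystanders from the top camera, then hand in if that's good.

```bash
python3 r2.py top t3 -30 -90 -150
python3 - <<'E'
from h import *
im,w=cloud("top"); o=np.load("top.npz")["w"]
for n,(u0,u1,v0,v1) in dict(near=(300,332,268,300),left=(203,232,188,213),far=(285,320,135,166),tape=(400,440,178,212),can=(150,198,155,198),glue=(450,482,172,205)).items():
    f=lambda a:(lambda q:q[(q[:,2]>20)&(q[:,2]<200)].mean(0).round(1))(a[v0:v1,u0:u1].reshape(-1,3))
    print(n,f(o),f(w))
E
```

```text
t 19.5 pos [ 600.5 -112.5  171.1] x [ 0.011 -0.005 -1.   ] zyaw 9.9 F [0.1 0.5 0.4] gap 94.0 j [-0.24  0.47  1.41 -0.    1.25 -0.42]
tcp row [   3.2 -255.2]
A 794 y -31.0 yaw 0.1 z 31.0 x [-61.8  57.9] rms 2.9
B 796 y -90.9 yaw 0.2 z 30.9 x [-60.3  59.6] rms 3.0
C 743 y -150.8 yaw 0.5 z 31.1 x [-60.7  59.1] rms 2.3
near [404.5  -1.2  47.5] [407.6  29.4  27.3]
left [627.9 274.3  43.9] [627.6 273.9  43.6]
far [774.5  40.7  53.1] [774.6  41.   52.8]
tape [ 653.3 -290.9   30.6] [ 653.1 -292.4   30.7]
can [667.3 362.  140.2] [667.3 362.  140.4]
glue [ 658.3 -383.5  101.7] [ 658.3 -383.4  101.8]
```

The near-cone reading disagrees, probably because the arm hides it. I'll move the arm aside and check again.

Call:
jog_arm:
  moves:
    - [[-20, -45, 10, 0, 0, 0], [-20, -45, 10, 0, 0, 0], [-20, -45, 0, 0, 0, 0], [-20, -45, 0, 0, 0, 0], [0, 0, 0, 0, 0, 0]]

```text
clock: 20.1
eef_pos: [516.4, -290.8, 187.0]
eef_rot: [-0.593, 1.567, -0.41]
wrist_force: [0.9, 0.5, 0.1]
finger_gap: 94.2
```

```bash
python3 - <<'E'
from h import *
im,w=cloud("top"); cv2.imwrite("pics/t4.png",im); o=np.load("top.npz")["w"]
for a in (o,w):
    q=a[255:310,290:345].reshape(-1,3); q=q[(q[:,2]>20)&(q[:,2]<100)]; print(len(q),q.mean(0).round(1))
E
python3 k.py top t5
```

```text
426 [404.5  -1.2  47.5]
430 [404.6  -1.2  47.3]
t 20.15 pos [ 517.4 -288.6  186.9] x [ 0.003 -0.001 -1.   ] zyaw 10.6 F [0.6 0.2 0.8] gap 93.5 j [-0.57  0.42  1.44  0.    1.27 -0.76]
tcp row [-106.7 -415.9]
chock top 325 ((3.7947311401367188, -206.9193572998047), (66.49520111083984, 43.87392044067383), 0.41356566548347473) 50.750543241621465
C 641 [-151.11   -0.     31.16]
```

The near cone hasn't moved and the rest checks out, so I'm handing in.

```bash
python3 -c "
from cell import manip
print(manip.sign_off())"
```

```text
the job is handed in; nothing more can be done
None
```

The loose log is on the board with all three logs closed up against the stop, and the chock is set snugly under the middle of the last one. I handed the job in at about 20 s; sign-off gives no verdict.

**Logs:** I set the loose log down about 23 mm short of the row and pushed it home with closed fingers. The last checks put the three logs at row y of about -31, -91 and -151 mm, within 0.5° of parallel and with middles within about 2 mm of the stop's middle.

**Chock:** I took it from the holder across its block, set it down short, gripped it again by its ends and pushed the toe in. It stands flat and square to within 0.7°, with its middle about 4–5 mm from the log's. Its centre is about 56 mm from the last log's axis.

**Bystanders:** All six read where they started, to within about 2 mm.

**Checks that disagreed:**
- **Log briefly lifted:** the first push under the log raised it about 1.5 mm. I backed off 2 mm and it sat back down.
- **Near cone:** it first read about 30 mm off because the arm blocked the view. With the arm moved aside it read unmoved.
- **Log C height:** the wrist and top cameras differ by about 2 mm on its height (29 against 31 mm). That is within the stated calibration error.
- **Script error:** one check failed because log A was out of the wrist camera's view, so I used the top camera instead.

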